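Refit the waterfall filter core and two media rings

ROBOT

A 6-joint arm with a two-finger parallel gripper is mounted at the origin on the work surface. World frame = base frame: x ahead of the robot, y to its left, z up, the work surface at z = 0. Lengths are in mm, angles in rad, forces in N, time in s.
With the tool pointing down it reaches from about 275 to 750 mm from the base axis. Payload 10.2 kg.
Tool frame: the origin (TCP) lies midway between the tips of the shut fingers; the grasp point (between the pads) lies 19 mm behind it; z points along the fingers, y is the line along which they close (so a half turn about z gives the same grasp; the last joint's range is limited). The gripper opens to 85 mm and grips with 20 to 120 N. Pads are 22 mm wide; open, the fingers measure 114 mm over their backs; the gripper's body (76 mm by 85 mm) begins 54 mm behind the grasp point. The pads swing forward as they close: fully open they stand 13 mm farther back than shut.
Start: joints at [1.008, 0.313, 1.498, -0, 1.331, -0.223], TCP at [174.995, 494.983, 231.294] pointing down, gripper open.
Joint ranges: [-2.94, 2.94], [-0.97, 2.17], [0.19, 2.56], [-1.23, 4.37], [0.02, 3.11], [-2.88, 2.88]. Speed limits (rad/s): [2.39, 2.39, 3.01, 3.14, 3.14, 3.14].

INTERFACE

Orientations are given as a unit quaternion [w, x, y, z].
In Python, from rig import ctrl gives the robot as it stands.
- The arm moves only by the tool arm_command, never from a script. Its argument "increments" is a list of rows, each an object with "dr": the turn, a rotation vector about the tool's x, y, z in units of pi/4 rad (1.0 is pi/4 rad), a list of three; "offset": the shift along the tool's x, y, z in units of 120 mm (1.0 is 120 mm), a list of three; "hand": the opening, from -1 (shut) to 1 (fully open). A call has 1 to 8 rows; each row shifts and turns the commanded pose from where the row before left it, along the tool's axes as they then stand; what a row does not reach is not made up. A row lasts 1/10 s, in which the tool goes at most 50 mm and 8.59 degrees, less where a joint would pass 70% of its speed; a pose out of reach is approached as far as the arm can. A call with a number of a shift or a turn outside -1 to 1 is refused whole. A call with a gripper value outside its range is refused whole. The fingers move at their own pace and stop on an object; "grip_force" is the grip in N (left out, the last holds). Time passes only in rows, so rows that do not move let the fingers close. It gives the time, the measured TCP pose, the force, the opening and the grip force at its end, in the units of the state.
- ctrl.sense(): the state, without advancing time (a new reading comes with each control period).
- ctrl.capture(name): name is "side" or "top"; returns the picture (400x640x3 uint8, red, green, blue); there is no depth.
- ctrl.camera_info(name): a dict with "K" (3x3 intrinsics, pixels), "R" (3x3) and "t" (3): a world point X has camera coordinates R X + t. Camera axes: x right, y down, z forward; pixel columns grow to the right and rows downward; lengths in mm; the calibration is good to about 2 mm. A picture is of the moment at which its call begins. camera_info takes no time and is no camera call.
- ctrl.finish_job(): hands the job in; it is judged then, once.
The state is a dict: "time_s": time; "joints": joint angles; "dq": joint speeds; "tau": joint torques, N m; "eef_pos": TCP position; "ee_rot": TCP orientation; "force": force on the tool from outside, world axes, zero at the start; "wrist_torque": the same for the moment, N m; "grip_width": opening from 0.0 (shut) to 1.0 (fully open); "grip_force": force on a finger pad.
Only numpy, scipy, OpenCV 4.12 (cv2) and the standard library are available. Lean on these libraries where they do the work, as an engineer would, in place of code of your own. Each camera call takes 0.05 s, during which the arm holds its last target. There are 200 camera calls.

TASK

Take the filter core off its leaning drying stand and fit it upright over the pump's spindle, turning it until its teeth drop between the drive lugs and it sits fully home. Then put exactly two of the three ceramic rings over the spindle on top of the core, leave the third ring in the tray, and do not disturb the waterfall hide, jar, bowl or tongs.

Things in the scene. Friction and masses are not known exactly. Their poses are not given: they have to be found in the camera images.
- core: Loose grey filter core like a short spool, 60 high, bore 14.4. From its underside up: five teeth 8 high, 20 wide, radius 18-32, every 72 degrees, first along its x; flange 70 diameter (8-13), drum 62 (13-25), flange 66 (25-30), round neck 34 (30-60) to grip. Origin on the axis at the teeth's underside, z towards the neck. It starts on the drying stand, axis 25 degrees from vertical.
- stand: Fixed black drying stand, base 120 x 100 x 8. A 110 x 100 plate sloped 25 degrees has its top centre 45 above the origin; a stub post, 12 diameter, 22 long, square to the slope, goes up the core's bore. Origin under the base's centre; the post leans towards the stand's -x.
- pump: Fixed black pump base 110 x 110 x 24 with a grey seat disc, 80 diameter, on top. Five fixed drive lugs 7 high, 6.5 wide, radius 24-31, 72 degrees apart, stand on the disc at a bearing that differs every time and is not measured. The core's teeth must go down between them, with about 4 degrees of play each way. Origin under its centre, z up.
- seat (a point): Centre of the seat disc's top, on the spindle's axis, 30 above the shelf, z up. The upright steel spindle, 12 diameter with a chamfered tip, rises 96 from here. Fully home, the core's underside rests on the disc and its top is 60 above this point; on top of the lugs it stays 7 too high.
- tray: Fixed aluminium tray, 240 (x) x 120 (y) x 12 high, wall and floor 3 thick. Origin under its centre.
- ring1: Loose white ceramic filter ring, 40 outside diameter, 16 bore, 12 thick, 30 g, one of three alike lying flat in the tray in a row along its x, some 68 apart. Origin on its axis at its underside.
- ring2: Loose white ceramic filter ring, 40 outside diameter, 16 bore, 12 thick, 30 g, one of three alike lying flat in the tray in a row along its x, some 68 apart. Origin on its axis at its underside.
- ring3: Loose white ceramic filter ring, 40 outside diameter, 16 bore, 12 thick, 30 g, one of three alike lying flat in the tray in a row along its x, some 68 apart. Origin on its axis at its underside.
- hide: Bystander: brown-grey resin waterfall hide, 90 deep, 170 wide, 135 high, origin under its middle.
- jar: Bystander: glass jar with a twist cap, 70 diameter, 110 high, origin under its centre.
- bowl: Bystander: round beige ceramic bowl, 100 diameter, 45 high, origin under its centre.
- tongs: Bystander: orange plastic tongs lying flat near the robot, 176 long (its x axis), 42 wide, 10 high, origin under the middle.
Not all that is in view belongs to the job. Leave any pink look-alike of the ring2 alone.

How it is judged (in metres and radians):
On the way:
1. the core is fully home on the spindle with all three rings still away from it (z of core in the frame of seat between -0.003 and 0.002 m and horizontal distance between core and seat below 0.004 m and angle between core's own z axis and vertical below 0.06 rad and horizontal distance between each of ring1, ring2, ring3 and seat above 0.06 m), for 0.3 s.
At the end, for the whole second after the job is handed in: The core stands upright (within 3.4 degrees) on the spindle, its axis within 4 mm of the spindle's and its underside within 2 mm of the seat disc; exactly two rings lie on top of it over the spindle, within 6 mm of its axis; the third lies in the tray; all released and at rest (z of core in the frame of seat between -0.003 and 0.002 m and horizontal distance between core and seat below 0.004 m and angle between core's own z axis and vertical below 0.06 rad and linear speed of core below 0.02 m/s and ((horizontal distance between each of ring1, ring2 and seat below 0.006 m and z of ring1 in the frame of seat between 0.055 and 0.09 m and linear speed of each of ring1, ring2 below 0.02 m/s and z of ring2 in the frame of seat between 0.055 and 0.09 m and z of ring3 in the frame of tray below 0.02 m and x of ring3 in the frame of tray between -0.115 and 0.115 m and y of ring3 in the frame of tray between -0.055 and 0.055 m) or (horizontal distance between each of ring1, ring3 and seat below 0.006 m and z of ring1 in the frame of seat between 0.055 and 0.09 m and linear speed of each of ring1, ring3 below 0.02 m/s and z of ring3 in the frame of seat between 0.055 and 0.09 m and z of ring2 in the frame of tray below 0.02 m and x of ring2 in the frame of tray between -0.115 and 0.115 m and y of ring2 in the frame of tray between -0.055 and 0.055 m) or (horizontal distance between each of ring2, ring3 and seat below 0.006 m and z of ring2 in the frame of seat between 0.055 and 0.09 m and linear speed of each of ring2, ring3 below 0.02 m/s and z of ring3 in the frame of seat between 0.055 and 0.09 m and z of ring1 in the frame of tray below 0.02 m and x of ring1 in the frame of tray between -0.115 and 0.115 m and y of ring1 in the frame of tray between -0.055 and 0.055 m))); the robot touches nothing.
It fails at once if the hide is pushed more than 20 mm from its place (distance of hide from where it was at the start of the episode above 0.02 m).
It fails at once if the jar is pushed more than 20 mm from its place (distance of jar from where it was at the start of the episode above 0.02 m).
It fails at once if the bowl is pushed more than 20 mm from its place (distance of bowl from where it was at the start of the episode above 0.02 m).
It fails at once if the tongs is pushed more than 20 mm from its place (distance of tongs from where it was at the start of the episode above 0.02 m).
It also fails if it takes over 72 s, if anything falls off the work surface, if the arm or the gripper's body presses on something with over 40 N, if the wrist force passes 120 N, or if a joint passes its speed limit or range.

## Working session

There is one attempt and no reset: what is moved stays moved. The work goes in short steps, Python scripts to look and compute and a tool call to move; the robot and the scene stay as the last step left them, time stands still between calls to the robot, and variables do not carry over. Pictures are saved under pics/ and viewed, at most 13 in all, crops included, and the job is handed in when it is done.

Besides the shell and the picture viewer there is one more tool, called after "Emit:" as name([rows], argument=value, ...), one row to a line, values as JSON. arm_command: Moves the arm, as the interface text tells. Shifts and turns lie within -1 to 1; 1 stands for 120 mm of shift or pi/4 rad of turn. Its arguments: {"type":"object","properties":{"increments":{"type":"array"},"grip_force":{"type":"number"}},"required":["increments"]}

```bash
mkdir -p pics; ls
python3 - <<'E'
from rig import ctrl
import cv2
for n in("side","top"):
    cv2.imwrite(f"pics/{n}0.png",ctrl.capture(n)[:,:,::-1]); c=ctrl.camera_info(n); print(n,c)
print(ctrl.sense())
E
```

```text
pics
side {'K': array([[379.19833877,   0.        , 323.06809119],
       [  0.        , 379.19833877, 195.74890498],
       [  0.        ,   0.        ,   1.        ]]), 'R': array([[-0.66115878, -0.75015903,  0.01142364],
       [-0.58548071,  0.50637742, -0.63308312],
       [ 0.46912835, -0.42525679, -0.77399952]]), 't': array([435.9141361 , 356.80584288, 582.50505415])}
top {'K': array([[377.19628247,   0.        , 323.16294719],
       [  0.        , 377.19628247, 198.68140195],
       [  0.        ,   0.        ,   1.        ]]), 'R': array([[-0.00604976, -0.99991011, -0.0119652 ],
       [-0.99765626,  0.0068508 , -0.06808117],
       [ 0.06815703,  0.01152528, -0.99760803]]), 't': array([ 74.86601914, 585.90687727, 935.44790002])}
{'time_s': 0.1, 'joints': array([ 1.00761847e+00,  3.13373237e-01,  1.49835172e+00, -1.54343588e-06,
        1.33103998e+00, -2.23394980e-01]), 'dq': array([ 0.00022784, -0.00121079, -0.00166702, -0.00141311, -0.00122329,
        0.0008448 ]), 'tau': array([ 3.67447617e-03, -4.12897503e+01, -2.60140729e+01, -1.00975712e-04,
        3.02623332e-03, -3.13632256e-05]), 'eef_pos': array([174.8529001 , 494.77546111, 230.80649811]), 'ee_rot': array([-2.23933358e-04,  1.69075139e-01,  9.85602990e-01, -5.41681980e-04]), 'force': array([-0.12721344,  0.17983595,  1.46351795]), 'wrist_torque': array([-0.00870461,  0.08046651,  0.01558872]), 'grip_force': 0.0, 'grip_width': 1.0016396169656243}
```

View pics/top0.png

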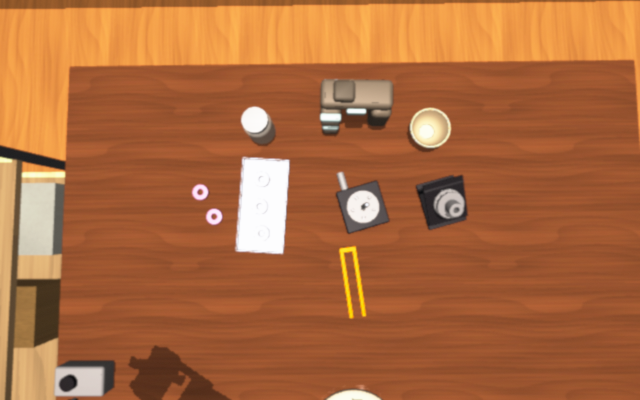

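View pics/side0.png

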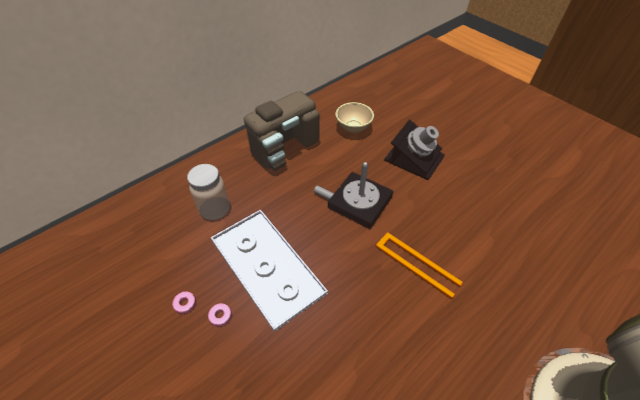

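```bash
cat > h.py <<'E'
import numpy as np, cv2
from rig import ctrl
from scipy.optimize import least_squares
from scipy.spatial.transform import Rotation as Ro
C={n:ctrl.camera_info(n) for n in("side","top")}
def proj(n,X):
    c=C[n]; p=np.atleast_2d(X)@c["R"].T+c["t"]; p=p@c["K"].T; return p[:,:2]/p[:,2:]
def tri(a,b): # a: top px, b: side px
    f=lambda X:np.r_[proj("top",X)[0]-a,proj("side",X)[0]-b]
    r=least_squares(f,[450,0,50]); return r.x.round(1),r.fun.round(2)
def ray(n,px,z):
    c=C[n]; d=c["R"].T@np.linalg.inv(c["K"])@np.r_[px,1]; o=-c["R"].T@c["t"]; return o+d*(z-o[2])/d[2]
def crop(im,x,y,w,h,s):
    o=cv2.resize(im[y:y+h,x:x+w],None,fx=s,fy=s,interpolation=cv2.INTER_CUBIC)
    for k in range(0,w,10): cv2.putText(o,str(x+k),(k*s,8),0,.3,(0,255,0),1); cv2.line(o,(k*s,10),(k*s,14),(0,255,0),1)
    for k in range(10,h,10): cv2.putText(o,str(y+k),(0,k*s+3),0,.3,(0,255,0),1)
    return o
E
python3 - <<'E'
from h import *
t=cv2.imread("pics/top0.png");s=cv2.imread("pics/side0.png")
A=np.vstack([np.hstack([crop(t,328,170,80,60,5),crop(t,405,172,80,60,5)]),np.hstack([crop(s,320,158,80,60,5),crop(s,380,118,80,60,5)])])
cv2.imwrite("pics/c1.png",A)
B=np.vstack([crop(t,230,155,66,100,6).transpose(1,0,2)[:, :, :][:,:600]]) if 0 else np.hstack([crop(t,232,150,66,110,5),crop(s,210,210,90,110,5)[:, :450]])
cv2.imwrite("pics/c2.png",B);print(B.shape)
E
```

```text
(550, 780, 3)
```

View pics/c1.png

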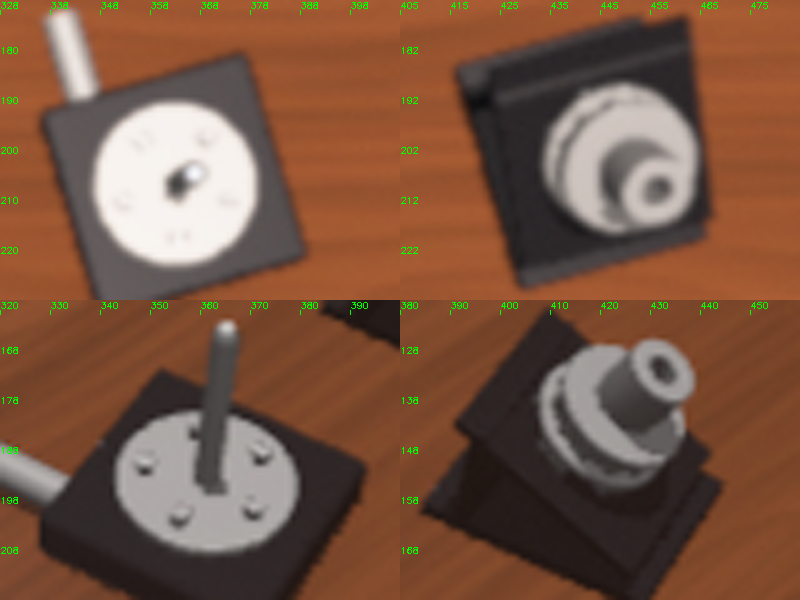

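View pics/c2.png

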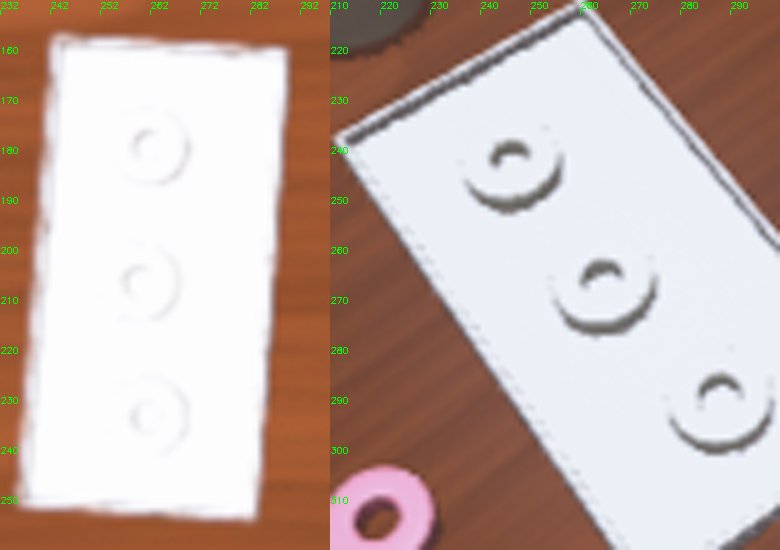

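`top0`/`side0` show the pump disc at about (363,206) in top and (361,194) in side. The leaning core's neck top is at (456,209) and (432,132). The rings sit in a tray column near x≈261 at rows 179, 206 and 233. Pink look-alikes are outside the tray.

```bash
cat > m.py <<'E'
from h import *
q=lambda x0,y0,x,y:np.array([x0+(x+.5)/5-.5,y0+(y+.5)/5-.5])
T=lambda x,y:q(328,170,x,y); S=lambda x,y:q(320,158,x,y-300)
print("disc",tri(T(175.5,183),S(206.5,481.5)),"tip",tri(T(196,174),S(227,326)))
lt=[(143,140),(205,138),(229,202),(177,237),(122,203)]; ls=[(195,435),(262,453),(254,512),(180,518),(146,465)]
c=tri(T(175.5,183),S(206.5,481.5))[0]
for n,l,f in(("top",lt,T),("side",ls,S)):
    for p in l:
        P=ray(n,f(*p),36)-c; print(n,np.degrees(np.arctan2(P[1],P[0])).round(1)%72,np.hypot(P[0],P[1]).round(1))
for n,a,b in(("A",(261.4,179),(245.8,241.4)),("B",(259.6,206),(264.3,265.4)),("C",(261.3,232.6),(287.6,288.6))):
    print(n,tri(a,b),ray("top",a,15).round(1),ray("side",b,15).round(1))
# core: extents of circles (z,r) -> view, which side, value
T=lambda x,y:q(405,172,x-400,y); S=lambda x,y:q(380,118,x-400,y-300)
obs=[("top",60,17,"l",622),("top",60,17,"r",701),("top",60,17,"u",154),("top",60,17,"d",224),("top",30,33,"d",236),("top",30,33,"u",97),
("top",13,35,"l",543),("top",13,35,"u",83),("side",60,17,"l",630),("side",60,17,"r",694),("side",60,17,"u",340),("side",60,17,"d",402),
("side",30,33,"l",563),("side",30,33,"r",686),("side",30,33,"d",474),("side",13,35,"l",538),("side",13,35,"d",490),("side",13,35,"u",345)]
w=np.linspace(0,2*np.pi,73)
def pts(p,z,r):
    R=Ro.from_euler("ZY",[p[3],-p[4]]).as_matrix()
    return p[:3]+(R@np.c_[r*np.cos(w),r*np.sin(w),0*w+z].T).T
def f(p):
    o=[]
    for n,z,r,s,v in obs:
        u=proj(n,pts(p,z,r)); F=T if n=="top" else S
        o.append({"l":u[:,0].min(),"r":u[:,0].max(),"u":u[:,1].min(),"d":u[:,1].max()}[s]-F(v,v)[0 if s in"lr" else 1])
    return np.r_[o,(p[4]-np.radians(25))*40]
r=least_squares(f,[450,-200,60,.27,.43],loss="soft_l1"); p=r.x
print("core",p.round(3),r.fun.round(1)); print("neck top",pts(p,60,0)[0].round(1))
print("tri neck",tri(T(659,188),S(662,371)))
E
python3 m.py
```

```text
disc (array([566. , -28.8,  23.6]), array([ 0.15,  0.17, -0.2 , -0.02])) tip (array([565.8, -28.5, 122.6]), array([-0., -0.,  0.,  0.]))
top 39.0 27.6
top 40.8 26.0
top 32.7 26.7
top 33.599999999999994 26.9
top 37.3 29.9
side 46.6 17.2
side 27.200000000000003 25.1
side 28.30000000000001 32.6
side 42.099999999999994 33.7
side 50.9 27.3
A (array([638.8, 229.8,   8.8]), array([ 0.15,  0.12, -0.15, -0.02])) [638.4 229.1  15. ] [634.7 231.2  15. ]
B (array([568.9, 233.9,   9. ]), array([ 0.22,  0.2 , -0.22, -0.03])) [569.2 233.4  15. ] [565.5 235.   15. ]
C (array([500.8, 229.4,   7.8]), array([ 0.22,  0.21, -0.23, -0.03])) [501.5 228.7  15. ] [497.5 230.9  15. ]
core [ 5.78939e+02 -2.35147e+02  3.78010e+01  1.13269e+02  4.37000e-01] [ 0.  -1.4  0.4 -0.1 -1.4  0.9  1.4  0.5 -0.1 -0.3 -0.2  0.3  0.1 -0.5
 -1.7  0.5 -0.8  2.5  0. ]
neck top [ 553.9 -239.5   92.2]
tri neck (array([ 554.5, -240.4,   91.4]), array([ 0.1 ,  0.14, -0.17, -0.01]))
```

```bash
cat >> h.py <<'E'
from scipy.linalg import logm,expm
def frame(z,y):
    z=np.array(z,float);z/=np.linalg.norm(z);y=np.array(y,float);y-=z*(y@z);y/=np.linalg.norm(y)
    return np.c_[np.cross(y,z),y,z]
def cur():
    s=ctrl.sense(); w=s["ee_rot"]; return s["eef_pos"],Ro.from_quat(np.r_[w[1:],w[0]]).as_matrix()
def down(b): b=np.radians(b); return frame([0,0,-1],[np.cos(b),np.sin(b),0])
def plan(segs,start=None):
    p,R=cur() if start is None else start
    for tp,tR,n in segs:
        A=np.eye(4);A[:3,:3]=R;A[:3,3]=p;B=np.eye(4);B[:3,:3]=tR;B[:3,3]=tp
        D=expm(logm(np.linalg.inv(A)@B).real/n)
        o=D[:3,3];d=Ro.from_matrix(D[:3,:3]).as_rotvec()
        print(n,"rows: dr",(d/(np.pi/4)).round(4).tolist(),"offset",(o/120).round(4).tolist(),"| mm %.1f deg %.2f"%(np.linalg.norm(o),np.degrees(np.linalg.norm(d))))
        M=A.copy()
        for k in range(n):
            M=M@D
            if k in(n//4,n//2,3*n//4,n-1): print("   via",M[:3,3].round(0),"r %.0f"%np.hypot(M[0,3],M[1,3]))
        p,R=np.array(tp),tR
ax=np.array([-np.sin(.4363)*np.cos(.262),-np.sin(.4363)*np.sin(.262),np.cos(.4363)])
Rg=frame(-ax,[np.sin(.262),-np.cos(.262),0])
E
python3 - <<'E'
from h import *
q=lambda x0,y0,x,y:np.array([x0+(x+.5)/5-.5,y0+(y+.5)/5-.5])
print("disc",ray("top",q(328,170,175.5,183),30),"tip",ray("top",q(328,170,196,174),126),"side disc",ray("side",q(320,158,206.5,181.5),30),ray("side",q(320,158,227,26),126))
N=ray("top",q(405,172,259,188),99.4);print("N",N,ray("side",q(380,118,262,71),99.4))
plan([((510,-60,240),down(-45),16),(N+45*ax,Rg,8)])
E
```

```text
disc [566.18826802 -27.84699043  30.        ] tip [565.60534185 -28.16632554 126.        ] side disc [562.34467833 -24.95451973  30.        ] [563.6613523  -25.86458984 126.        ]
N [ 554.51379217 -237.48371541   99.4       ] [ 549.64376035 -231.94395177   99.4       ]
16 rows: dr [-0.0001, 0.0001, 0.1605] offset [-0.3888, 0.1024, -0.0048] | mm 48.3 deg 7.22
   via [399. 417. 234.] r 577
   via [518. 267. 236.] r 583
   via [549.  79. 238.] r 555
   via [510. -60. 240.] r 514
8 rows: dr [-0.0182, 0.0678, 0.082] offset [-0.0977, 0.1737, 0.0912] | mm 26.3 deg 4.86
   via [ 526. -129.  206.] r 542
   via [ 533. -175.  181.] r 561
   via [ 536. -220.  154.] r 579
   via [ 536. -242.  140.] r 588
```

Emit:
arm_command([
  {"dr": [0,0,0.16],"offset": [-0.389,0.102,-0.005],"hand": 1},
  {"dr": [0,0,0.16],"offset": [-0.389,0.102,-0.005],"hand": 1},
  {"dr": [0,0,0.16],"offset": [-0.389,0.102,-0.005],"hand": 1},
  {"dr": [0,0,0.16],"offset": [-0.389,0.102,-0.005],"hand": 1},
  {"dr": [0,0,0.16],"offset": [-0.389,0.102,-0.005],"hand": 1},
  {"dr": [0,0,0.16],"offset": [-0.389,0.102,-0.005],"hand": 1},
  {"dr": [0,0,0.16],"offset": [-0.389,0.102,-0.005],"hand": 1},
  {"dr": [0,0,0.16],"offset": [-0.389,0.102,-0.005],"hand": 1},
], grip_force=40)

```text
time_s: 0.9
eef_pos: [497.0, 308.4, 235.5]
ee_rot: [-0.0, 0.625, 0.781, -0.0]
force: [0.6, 0.7, 1.0]
grip_width: 1.003
grip_force: 0.0
```

Emit:
arm_command([
  {"dr": [0,0,0.16],"offset": [-0.389,0.102,-0.005],"hand": 1},
  {"dr": [0,0,0.16],"offset": [-0.389,0.102,-0.005],"hand": 1},
  {"dr": [0,0,0.16],"offset": [-0.389,0.102,-0.005],"hand": 1},
  {"dr": [0,0,0.16],"offset": [-0.389,0.102,-0.005],"hand": 1},
  {"dr": [0,0,0.16],"offset": [-0.389,0.102,-0.005],"hand": 1},
  {"dr": [0,0,0.16],"offset": [-0.389,0.102,-0.005],"hand": 1},
  {"dr": [0,0,0.16],"offset": [-0.389,0.102,-0.005],"hand": 1},
  {"dr": [0,0,0.16],"offset": [-0.389,0.102,-0.005],"hand": 1},
])

```text
time_s: 1.7
eef_pos: [510.7, -61.8, 240.5]
ee_rot: [-0.0, 0.924, 0.383, -0.0]
force: [1.0, 0.0, 1.4]
grip_width: 1.001
grip_force: 0.0
```

Run:
```python
from h import *
print(cur(),ctrl.sense()["joints"])
N=np.array([553.5,-236,99.4])
plan([(N+45*ax,Rg,8)])
```

```text
(array([510.70304591, -61.84741101, 240.45421155]), array([[ 7.06823940e-01,  7.07389252e-01, -6.02630914e-04],
       [ 7.07389433e-01, -7.06824002e-01,  1.39549113e-04],
       [-3.27238451e-04, -5.24931395e-04, -9.99999809e-01]])) [-3.48522573e-01  2.83077218e-01  1.51344806e+00 -7.65772077e-05
  1.34568143e+00  4.36492928e-01]
8 rows: dr [-0.0183, 0.0679, 0.082] offset [-0.0975, 0.1697, 0.0917] | mm 25.9 deg 4.86
   via [ 526. -130.  206.] r 542
   via [ 532. -175.  181.] r 560
   via [ 535. -219.  155.] r 578
   via [ 535. -241.  140.] r 587
```

Emit:
arm_command([
  {"dr": [-0.0183,0.0679,0.082],"offset": [-0.0975,0.17,0.0917],"hand": 1},
  {"dr": [-0.0183,0.0679,0.082],"offset": [-0.0975,0.17,0.0917],"hand": 1},
  {"dr": [-0.0183,0.0679,0.082],"offset": [-0.0975,0.17,0.0917],"hand": 1},
  {"dr": [-0.0183,0.0679,0.082],"offset": [-0.0975,0.17,0.0917],"hand": 1},
  {"dr": [-0.0183,0.0679,0.082],"offset": [-0.0975,0.17,0.0917],"hand": 1},
  {"dr": [-0.0183,0.0679,0.082],"offset": [-0.0975,0.17,0.0917],"hand": 1},
  {"dr": [-0.0183,0.0679,0.082],"offset": [-0.0975,0.17,0.0917],"hand": 1},
  {"dr": [-0.0183,0.0679,0.082],"offset": [-0.0975,0.17,0.0917],"hand": 1},
])

```text
time_s: 2.5
eef_pos: [536.8, -240.2, 140.0]
ee_rot: [-0.029, 0.968, 0.129, 0.216]
force: [0.6, 0.4, -0.4]
grip_width: 1.003
grip_force: 0.0
```

Run:
```python
from h import *
p,R=cur();print(p,R)
ims={n:ctrl.capture(n)[:,:,::-1].copy() for n in C}
for n in C:
    for d in (-42,0,42):
        for z in(-13,): print(n,d,proj(n,p+R@np.array([0,d,z])).round(1))
o=np.hstack([crop(ims["top"],400,150,80,110,5),crop(ims["side"],380,70,80,110,5)])
cv2.imwrite("pics/c3.png",o)
cv2.imwrite("pics/t3.png",ims["top"]);cv2.imwrite("pics/s3.png",ims["side"])
```

```text
[ 536.83628969 -240.18497751  140.0044365 ] [[ 8.73849715e-01  2.61171116e-01  4.10093068e-01]
 [ 2.36495819e-01 -9.65292508e-01  1.10815620e-01]
 [ 4.24801605e-01  1.49098304e-04 -9.05286460e-01]]
side -42 [[439.6 126.2]]
side 0 [[447.2 115.6]]
side 42 [[454.4 105.5]]
top -42 [[448.2 224. ]]
top 0 [[466.9 218.8]]
top 42 [[485.5 213.6]]
```

View pics/c3.png

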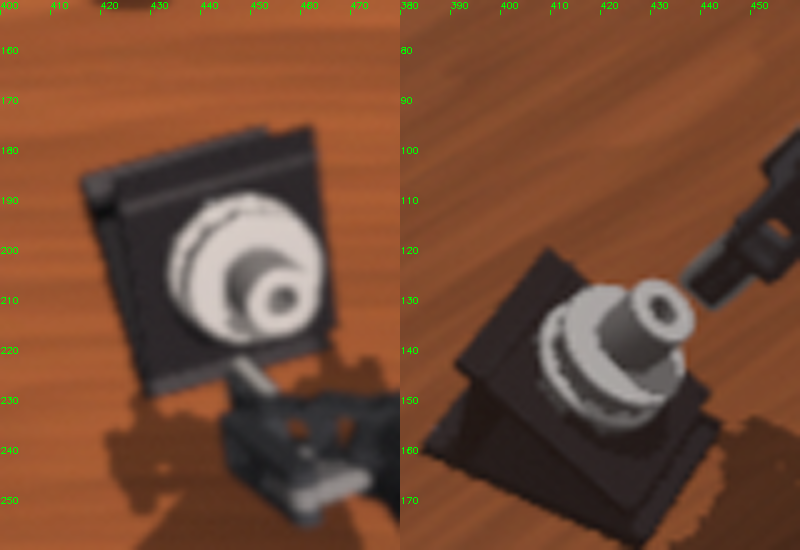

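Run:
```python
from h import *
p,R=cur()
X,r=tri((448,221.7),(440,129)); print(X,r, "tool frame",R.T@(X-p))
Y,r=tri((456.2,209.2),(432.0,131.8)); print(Y,r)
X2=p+R@np.array([0,-42,-13]); print("pred",X2,"bias",X-X2)
```

```text
[ 523.2 -206.2  139.7] [ 0.78  1.1  -1.28 -0.1 ] tool frame [ -1.9631218  -36.43649446  -2.49843174]
[ 554.4 -239.9   91.8] [ 0.14  0.19 -0.23 -0.02]
pred [ 519.20604155 -201.54880405  150.06841594] bias [  3.99395845  -4.65119595 -10.36841594]
```

Emit:
arm_command([
  {"dr": [0,0,0],"offset": [0,0,0],"hand": -1},
  {"dr": [0,0,0],"offset": [0,0,0],"hand": -1},
  {"dr": [0,0,0],"offset": [0,0,0],"hand": -1},
  {"dr": [0,0,0],"offset": [0,0,0],"hand": -1},
  {"dr": [0,0,0],"offset": [0,0,0],"hand": -1},
  {"dr": [0,0,0],"offset": [0,0,0],"hand": -1},
  {"dr": [0,0,0],"offset": [0,0,0],"hand": -1},
  {"dr": [0,0,0],"offset": [0,0,0],"hand": -1},
])

```text
time_s: 3.4
eef_pos: [537.0, -239.1, 140.7]
ee_rot: [-0.029, 0.968, 0.13, 0.215]
force: [-0.2, -0.8, -0.6]
grip_width: -0.0
grip_force: 0.0
```

Run:
```python
from h import *
p,R=cur();print(p)
ims={n:ctrl.capture(n)[:,:,::-1].copy() for n in C}
for n in C: print(n,proj(n,np.array([p,p+R@[11,0,0],p+R@[-11,0,0]])).round(1).tolist())
o=np.hstack([crop(ims["top"],435,180,50,70,8),crop(ims["side"],410,80,50,70,8)])
cv2.imwrite("pics/c4.png",o)
```

```text
[ 536.98309147 -239.13892224  140.68687845]
side [[443.1, 118.9], [439.3, 115.5], [446.9, 122.2]]
top [[463.8, 216.4], [463.2, 212.0], [464.4, 220.8]]
```

View pics/c4.png

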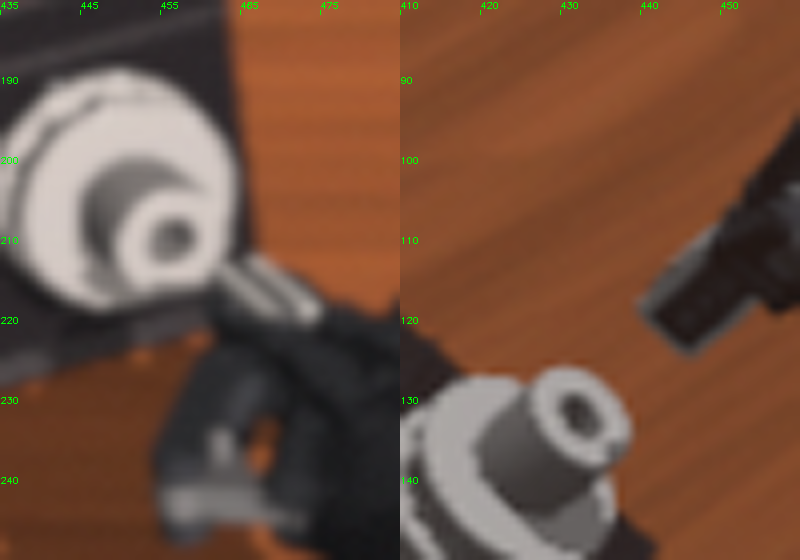

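Run:
```python
from h import *
bt=np.array([1.,.4]);bs=np.array([-.5,1.7])
q=lambda x0,y0,x,y:np.array([x0+(x+.5)/5-.5,y0+(y+.5)/5-.5])
for n,a,b,z in(("neck",(456.4,209.2),(432,131.8),99.4),("neck4",(435+172/8-.4,180+239/8-.4),(410+181/8-.4,80+416/8-.4),99.4),("disc",q(328,170,175.5,183),q(320,158,206.5,181.5),30),("tip",q(328,170,196,174),q(320,158,227,26),126),("A",(261.4,179),(245.8,241.4),15),("B",(259.6,206),(264.3,265.4),15),("C",(261.3,232.6),(287.6,288.6),15)):
    a=np.array(a)-bt;b=np.array(b)-bs
    print(n,*tri(a,b),ray("top",a,z).round(1),ray("side",b,z).round(1))
```

```text
neck [ 553.9 -236.3   99.4] [ 0.48  0.66 -0.8  -0.07] [ 555.5 -235.2   99.4] [ 552.6 -237.5   99.4]
neck4 [ 553.1 -235.   101.3] [ 0.53  0.73 -0.88 -0.07] [ 554.8 -234.5   99.4] [ 552.7 -238.4   99.4]
disc [565.3 -26.7  32. ] [ 0.62  0.71 -0.82 -0.08] [567.2 -25.4  30. ] [565.1 -29.2  30. ]
tip [565.2 -26.6 129.4] [ 0.46  0.52 -0.62 -0.06] [566.5 -25.9 126. ] [566.4 -30.  126. ]
A [637.6 229.5  16.6] [ 0.73  0.62 -0.75 -0.09] [639.4 231.7  15. ] [637.5 228.1  15. ]
B [568.3 233.6  16.6] [ 0.81  0.72 -0.82 -0.1 ] [570.2 235.9  15. ] [567.9 232.1  15. ]
C [500.6 229.1  15.3] [ 0.8   0.76 -0.81 -0.09] [502.6 231.2  15. ] [499.6 228.   15. ]
```

Run:
```python
from h import *
N=np.array([553.7,-236.2,99.4])
plan([(N+30*ax,Rg,5),(N-29*ax,Rg,6)])
```

```text
5 rows: dr [-0.0004, -0.0001, 0.0013] offset [-0.0035, 0.0025, 0.0242] | mm 3.0 deg 0.06
   via [ 539. -239.  135.] r 590
   via [ 540. -239.  132.] r 590
   via [ 541. -239.  129.] r 591
   via [ 541. -239.  127.] r 592
6 rows: dr [0.0, 0.0, 0.0] offset [-0.0, 0.0, 0.0819] | mm 9.8 deg 0.00
   via [ 549. -237.  109.] r 599
   via [ 558. -235.   91.] r 605
   via [ 562. -234.   82.] r 608
   via [ 566. -233.   73.] r 612
```

Emit:
arm_command([
  {"dr": [0,0,0.001],"offset": [-0.0035,0.0025,0.0242],"hand": 1},
  {"dr": [0,0,0.001],"offset": [-0.0035,0.0025,0.0242],"hand": 1},
  {"dr": [0,0,0.001],"offset": [-0.0035,0.0025,0.0242],"hand": 1},
  {"dr": [0,0,0.001],"offset": [-0.0035,0.0025,0.0242],"hand": 1},
  {"dr": [0,0,0.001],"offset": [-0.0035,0.0025,0.0242],"hand": 1},
  {"dr": [0,0,0],"offset": [0,0,0],"hand": 1},
])

```text
time_s: 4.1
eef_pos: [541.4, -239.4, 126.1]
ee_rot: [-0.029, 0.968, 0.128, 0.215]
force: [-0.7, 0.0, 0.3]
grip_width: 0.995
grip_force: 0.0
```

Emit:
arm_command([
  {"dr": [0,0,0],"offset": [0,0,0.082],"hand": 1},
  {"dr": [0,0,0],"offset": [0,0,0.082],"hand": 1},
  {"dr": [0,0,0],"offset": [0,0,0.082],"hand": 1},
  {"dr": [0,0,0],"offset": [0,0,0.082],"hand": 1},
  {"dr": [0,0,0],"offset": [0,0,0.082],"hand": 1},
  {"dr": [0,0,0],"offset": [0,0,0.082],"hand": 1},
  {"dr": [0,0,0],"offset": [0,0,0],"hand": 0.3},
  {"dr": [0,0,0],"offset": [0,0,0],"hand": 0},
])

```text
time_s: 4.9
eef_pos: [565.6, -232.9, 73.0]
ee_rot: [-0.029, 0.968, 0.128, 0.215]
force: [0.0, 0.4, -0.1]
grip_width: 0.69
grip_force: 0.0
```

Emit:
arm_command([
  {"dr": [0,0,0],"offset": [0,0,0],"hand": -0.05},
  {"dr": [0,0,0],"offset": [0,0,0],"hand": -0.1},
  {"dr": [0,0,0],"offset": [0,0,0],"hand": -0.15},
], grip_force=30)

```text
time_s: 5.2
eef_pos: [565.6, -233.0, 73.5]
ee_rot: [-0.029, 0.968, 0.128, 0.215]
force: [0.5, -0.8, 0.9]
grip_width: 0.426
grip_force: 0.0
```

Emit:
arm_command([
  {"dr": [0,0,0],"offset": [0,0,0],"hand": -0.2},
  {"dr": [0,0,0],"offset": [0,0,0],"hand": -0.25},
])

```text
time_s: 5.4
eef_pos: [565.6, -233.0, 73.4]
ee_rot: [-0.029, 0.968, 0.128, 0.215]
force: [-1.6, -0.5, 3.1]
grip_width: 0.377
grip_force: 15.5
```

Emit:
arm_command([
  {"dr": [0,0,0],"offset": [0,0,0],"hand": -1},
  {"dr": [0,0,0],"offset": [0,0,0],"hand": -1},
  {"dr": [0,0,0],"offset": [0,0,0],"hand": -1},
], grip_force=50)

```text
time_s: 5.7
eef_pos: [565.6, -233.0, 73.5]
ee_rot: [-0.029, 0.968, 0.128, 0.215]
force: [-4.5, -0.6, 5.4]
grip_width: 0.374
grip_force: 49.7
```

Emit:
arm_command([
  {"dr": [0,0,0],"offset": [0,0,-0.08],"hand": -1},
  {"dr": [0,0,0],"offset": [0,0,-0.08],"hand": -1},
  {"dr": [0,0,0],"offset": [0,0,-0.08],"hand": -1},
  {"dr": [0,0,0],"offset": [0,0,-0.08],"hand": -1},
  {"dr": [0,0,0],"offset": [0,0,-0.08],"hand": -1},
])

```text
time_s: 6.2
eef_pos: [545.6, -238.4, 117.5]
ee_rot: [-0.029, 0.968, 0.128, 0.215]
force: [-0.8, 0.6, -2.4]
grip_width: 0.37
grip_force: 49.8
```

Run:
```python
from h import *
s=ctrl.sense();print(s["joints"],s["force"],s["wrist_torque"])
# upright above the spindle: two segments
plan([((566-30,-120,200),down(-75+30),8),((566,-27.5,185),down(-45),4)])
```

```text
[-0.77105638  0.44661787  1.69731067  0.5145021   0.8333162   0.21720303] [-0.79053979  0.56625741 -2.44310463] [-0.09289879  0.38887898 -0.03569757]
8 rows: dr [0.018, -0.068, -0.0817] offset [0.0705, -0.1115, -0.0737] | mm 18.1 deg 4.85
   via [ 545. -196.  151.] r 579
   via [ 543. -166.  172.] r 568
   via [ 539. -135.  191.] r 556
   via [ 536. -120.  200.] r 549
4 rows: dr [0.0, 0.0, 0.0] offset [0.1805, -0.0921, 0.0313] | mm 24.6 deg 0.00
   via [551. -74. 192.] r 556
   via [558. -51. 189.] r 561
   via [566. -27. 185.] r 567
```

Emit:
arm_command([
  {"dr": [0.018,-0.068,-0.0817],"offset": [0.0705,-0.1115,-0.0737],"hand": -1},
  {"dr": [0.018,-0.068,-0.0817],"offset": [0.0705,-0.1115,-0.0737],"hand": -1},
  {"dr": [0.018,-0.068,-0.0817],"offset": [0.0705,-0.1115,-0.0737],"hand": -1},
  {"dr": [0.018,-0.068,-0.0817],"offset": [0.0705,-0.1115,-0.0737],"hand": -1},
  {"dr": [0.018,-0.068,-0.0817],"offset": [0.0705,-0.1115,-0.0737],"hand": -1},
  {"dr": [0.018,-0.068,-0.0817],"offset": [0.0705,-0.1115,-0.0737],"hand": -1},
  {"dr": [0.018,-0.068,-0.0817],"offset": [0.0705,-0.1115,-0.0737],"hand": -1},
  {"dr": [0.018,-0.068,-0.0817],"offset": [0.0705,-0.1115,-0.0737],"hand": -1},
])

```text
time_s: 7.0
eef_pos: [536.1, -119.4, 200.1]
ee_rot: [0.0, 0.924, 0.383, -0.001]
force: [-0.1, -0.6, -2.0]
grip_width: 0.369
grip_force: 49.8
```

Emit:
arm_command([
  {"dr": [0,0,0],"offset": [0.1805,-0.0921,0.0313],"hand": -1},
  {"dr": [0,0,0],"offset": [0.1805,-0.0921,0.0313],"hand": -1},
  {"dr": [0,0,0],"offset": [0.1805,-0.0921,0.0313],"hand": -1},
  {"dr": [0,0,0],"offset": [0.1805,-0.0921,0.0313],"hand": -1},
  {"dr": [0,0,0],"offset": [0,0,0],"hand": -1},
  {"dr": [0,0,0],"offset": [0,0,0],"hand": -1},
])

```text
time_s: 7.6
eef_pos: [566.2, -27.3, 184.4]
ee_rot: [0.0, 0.924, 0.383, -0.0]
force: [-1.2, -0.6, -2.3]
grip_width: 0.369
grip_force: 50.0
```

Run:
```python
from h import *
p,R=cur();print(p,R[:,2],ctrl.sense()["joints"])
ims={n:ctrl.capture(n)[:,:,::-1].copy() for n in C}
for n in C: print(n,"tcp",proj(n,p).round(1),"spindle tip pred",proj(n,[566,-27.5,126]).round(1),"core bottom",proj(n,p-[0,0,30]).round(1))
o=np.hstack([crop(ims["top"],325,165,80,110,5),crop(ims["side"],320,110,80,110,5)])
cv2.imwrite("pics/c5.png",o)
```

```text
[566.23037563 -27.3242916  184.36620091] [-1.93114317e-04 -1.59529522e-04 -9.99999969e-01] [-2.54747424e-01  4.42973903e-01  1.43719463e+00 -2.13156114e-04
  1.26157081e+00  5.30205383e-01]
side tcp [[367.6 140.1]] spindle tip pred [[364.7 161.8]] core bottom [[366.  151.6]]
top tcp [[369.3 202.6]] spindle tip pred [[366.5 204.2]] core bottom [[367.8 203.4]]
```

View pics/c5.png

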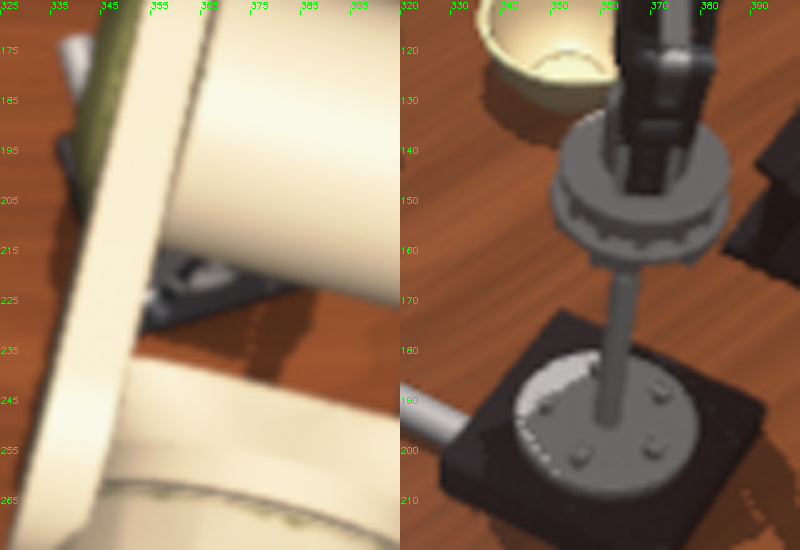

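The side crop shows the core held upright over the spindle, with the spindle line about 0.5 px left of the core's axis. I'll shift about 1 mm and lower it.

Emit:
arm_command([
  {"dr": [0,0,0],"offset": [0.008,0,0.05],"hand": -1},
  {"dr": [0,0,0],"offset": [0,0,0.05],"hand": -1},
  {"dr": [0,0,0],"offset": [0,0,0.05],"hand": -1},
  {"dr": [0,0,0],"offset": [0,0,0.04],"hand": -1},
])

```text
time_s: 8.1
eef_pos: [566.8, -26.7, 160.4]
ee_rot: [-0.0, 0.924, 0.383, -0.0]
force: [-0.2, 0.5, -1.5]
grip_width: 0.372
grip_force: 50.0
```

Emit:
arm_command([
  {"dr": [0,0,0],"offset": [0,0,0.015],"hand": -1},
  {"dr": [0,0,0],"offset": [0,0,0.015],"hand": -1},
  {"dr": [0,0,0],"offset": [0,0,0.015],"hand": -1},
  {"dr": [0,0,0],"offset": [0,0,0.015],"hand": -1},
])

```text
time_s: 8.5
eef_pos: [567.1, -26.6, 154.1]
ee_rot: [-0.0, 0.924, 0.383, 0.0]
force: [-0.6, -0.1, -2.0]
grip_width: 0.373
grip_force: 50.0
```

Emit:
arm_command([
  {"dr": [0,0,0],"offset": [0,0,0.015],"hand": -1},
  {"dr": [0,0,0],"offset": [0,0,0.015],"hand": -1},
])

```text
time_s: 8.7
eef_pos: [567.1, -26.6, 150.4]
ee_rot: [-0.0, 0.924, 0.383, -0.0]
force: [-0.3, 0.2, -2.3]
grip_width: 0.373
grip_force: 50.0
```

Emit:
arm_command([
  {"dr": [0,0,0],"offset": [0,0,0.03],"hand": -1},
  {"dr": [0,0,0],"offset": [0,0,0.03],"hand": -1},
  {"dr": [0,0,0],"offset": [0,0,0.03],"hand": -1},
])

```text
time_s: 9.0
eef_pos: [567.0, -26.6, 139.3]
ee_rot: [-0.0, 0.924, 0.383, -0.0]
force: [0.1, 0.1, -1.7]
grip_width: 0.371
grip_force: 50.0
```

Emit:
arm_command([
  {"dr": [0,0,0],"offset": [0,0,0.03],"hand": -1},
  {"dr": [0,0,0],"offset": [0,0,0.03],"hand": -1},
  {"dr": [0,0,0],"offset": [0,0,0.03],"hand": -1},
])

```text
time_s: 9.3
eef_pos: [567.1, -26.6, 128.5]
ee_rot: [-0.0, 0.924, 0.383, -0.0]
force: [-0.5, 0.2, -1.2]
grip_width: 0.369
grip_force: 50.0
```

Emit:
arm_command([
  {"dr": [0,0,0],"offset": [0,0,0.06],"hand": -1},
  {"dr": [0,0,0],"offset": [0,0,0.06],"hand": -1},
  {"dr": [0,0,0],"offset": [0,0,0.06],"hand": -1},
  {"dr": [0,0,0],"offset": [0,0,0.06],"hand": -1},
  {"dr": [0,0,0],"offset": [0,0,0.06],"hand": -1},
  {"dr": [0,0,0],"offset": [0,0,0.06],"hand": -1},
  {"dr": [0,0,0],"offset": [0,0,0.06],"hand": -1},
])

```text
time_s: 10.0
eef_pos: [567.0, -26.6, 77.8]
ee_rot: [-0.0, 0.924, 0.383, -0.0]
force: [-0.1, -0.0, -0.7]
grip_width: 0.372
grip_force: 50.0
```

Emit:
arm_command([
  {"dr": [0,0,0],"offset": [0,0,0.015],"hand": -1},
  {"dr": [0,0,0],"offset": [0,0,0.015],"hand": -1},
  {"dr": [0,0,0],"offset": [0,0,0.015],"hand": -1},
])

```text
time_s: 10.3
eef_pos: [567.2, -26.6, 73.2]
ee_rot: [0.0, 0.924, 0.383, 0.0]
force: [-1.2, 0.6, -2.4]
grip_width: 0.368
grip_force: 50.0
```

Emit:
arm_command([
  {"dr": [0,0,0],"offset": [0,0,0.01],"hand": -1},
  {"dr": [0,0,0],"offset": [0,0,0.01],"hand": -1},
  {"dr": [0,0,0],"offset": [0,0,0.01],"hand": -1},
])

```text
time_s: 10.6
eef_pos: [567.1, -26.6, 69.5]
ee_rot: [0.0, 0.924, 0.383, 0.0]
force: [0.4, 0.3, -1.6]
grip_width: 0.373
grip_force: 50.0
```

Emit:
arm_command([
  {"dr": [0,0,0],"offset": [0,0,0.008],"hand": -1},
  {"dr": [0,0,0],"offset": [0,0,0.008],"hand": -1},
])

```text
time_s: 10.8
eef_pos: [567.1, -26.6, 67.7]
ee_rot: [-0.0, 0.924, 0.383, 0.0]
force: [-3.9, 1.0, 9.3]
grip_width: 0.373
grip_force: 51.2
```

Emit:
arm_command([
  {"dr": [0,0,0],"offset": [0,0,0.008],"hand": -1},
  {"dr": [0,0,0],"offset": [0,0,0.008],"hand": -1},
])

```text
time_s: 11.0
eef_pos: [567.2, -26.6, 67.5]
ee_rot: [0.0, 0.924, 0.383, 0.0]
force: [-9.8, 2.4, 23.3]
grip_width: 0.37
grip_force: 53.0
```

Emit:
arm_command([
  {"dr": [0,0,0],"offset": [0,0,0.008],"hand": -1},
  {"dr": [0,0,0],"offset": [0,0,0.008],"hand": -1},
])

```text
time_s: 11.2
eef_pos: [567.3, -26.6, 67.4]
ee_rot: [0.0, 0.924, 0.383, 0.0]
force: [-15.7, 2.4, 40.2]
grip_width: 0.369
grip_force: 55.1
```

Emit:
arm_command([
  {"dr": [0,0,0],"offset": [0,0,-0.014],"hand": -1},
  {"dr": [0,0,-0.067],"offset": [0,0,0],"hand": -1},
  {"dr": [0,0,-0.067],"offset": [0,0,0],"hand": -1},
  {"dr": [0,0,-0.067],"offset": [0,0,0],"hand": -1},
  {"dr": [0,0,-0.067],"offset": [0,0,0],"hand": -1},
])

```text
time_s: 11.7
eef_pos: [568.0, -26.4, 67.6]
ee_rot: [0.001, 0.878, 0.478, 0.001]
force: [-3.6, 3.3, 15.5]
grip_width: 0.373
grip_force: 52.0
```

Emit:
arm_command([
  {"dr": [0,0,-0.067],"offset": [0,0,0],"hand": -1},
  {"dr": [0,0,-0.067],"offset": [0,0,0],"hand": -1},
  {"dr": [0,0,-0.067],"offset": [0,0,0],"hand": -1},
])

```text
time_s: 12.0
eef_pos: [567.7, -26.2, 67.3]
ee_rot: [0.0, 0.838, 0.546, 0.001]
force: [-3.5, 3.1, 11.8]
grip_width: 0.371
grip_force: 51.6
```

Emit:
arm_command([
  {"dr": [0,0,-0.067],"offset": [0,0,0],"hand": -1},
  {"dr": [0,0,-0.067],"offset": [0,0,0],"hand": -1},
  {"dr": [0,0,-0.067],"offset": [0,0,0],"hand": -1},
])

```text
time_s: 12.3
eef_pos: [567.1, -26.6, 65.5]
ee_rot: [0.0, 0.792, 0.611, 0.0]
force: [0.3, -0.6, -1.9]
grip_width: 0.375
grip_force: 49.9
```

It dropped, and the force has gone. I'll follow it down.

Emit:
arm_command([
  {"dr": [0,0,0],"offset": [0,0,0.01],"hand": -1},
  {"dr": [0,0,0],"offset": [0,0,0.01],"hand": -1},
  {"dr": [0,0,0],"offset": [0,0,0.01],"hand": -1},
])

```text
time_s: 12.6
eef_pos: [567.0, -26.6, 61.6]
ee_rot: [-0.0, 0.793, 0.609, -0.0]
force: [0.3, -0.7, -3.2]
grip_width: 0.369
grip_force: 49.9
```

Emit:
arm_command([
  {"dr": [0,0,0],"offset": [0,0,0.008],"hand": -1},
  {"dr": [0,0,0],"offset": [0,0,0.008],"hand": -1},
  {"dr": [0,0,0],"offset": [0,0,0.008],"hand": -1},
])

```text
time_s: 12.9
eef_pos: [567.1, -26.6, 60.6]
ee_rot: [-0.0, 0.793, 0.61, -0.0]
force: [-10.5, 1.6, 23.9]
grip_width: 0.371
grip_force: 52.8
```

Emit:
arm_command([
  {"dr": [0,0,0],"offset": [0,0,-0.014],"hand": -1},
  {"dr": [0,0,0],"offset": [0,0,0],"hand": 0.3},
  {"dr": [0,0,0],"offset": [0,0,0],"hand": 0.3},
  {"dr": [0,0,0],"offset": [0,0,0],"hand": 0.3},
  {"dr": [0,0,0],"offset": [0,0,0],"hand": 0.3},
])

```text
time_s: 13.4
eef_pos: [567.1, -26.6, 60.4]
ee_rot: [-0.0, 0.793, 0.61, -0.0]
force: [0.5, -0.0, -0.0]
grip_width: 0.645
grip_force: 0.0
```

Emit:
arm_command([
  {"dr": [0,0,0],"offset": [0,0,-0.1],"hand": 0.3},
  {"dr": [0,0,0],"offset": [0,0,-0.2],"hand": 0.3},
  {"dr": [0,0,0],"offset": [0,0,-0.3],"hand": 0.3},
  {"dr": [0,0,0],"offset": [0,0,-0.3],"hand": 0.3},
  {"dr": [0,0,0],"offset": [0,0,-0.2],"hand": 0.3},
])

```text
time_s: 13.9
eef_pos: [567.6, -26.7, 196.2]
ee_rot: [0.001, 0.793, 0.61, 0.001]
force: [1.0, -0.3, -0.2]
grip_width: 0.649
grip_force: 0.0
```

Run:
```python
from h import *
print(ctrl.sense()["joints"],ctrl.sense()["grip_width"])
plan([((503,120,180),down(-60),6),((502.5,230.2,70),down(-90),5),((502.5,230.2,6),down(-90),5)])
ims={n:ctrl.capture(n)[:,:,::-1].copy() for n in C}
o=np.hstack([crop(ims["top"],325,165,80,110,5),crop(ims["side"],320,110,80,110,5)])
cv2.imwrite("pics/c6.png",o)
```

```text
[-2.53182718e-01  4.33413538e-01  1.41941141e+00  3.97248292e-05
  1.28521173e+00  5.90037687e-03] 0.6492523549546423
6 rows: dr [0.0007, -0.0003, 0.1672] offset [0.123, -0.1924, 0.0222] | mm 27.5 deg 7.53
   via [533.  16. 191.] r 534
   via [511.  66. 185.] r 516
   via [505.  93. 183.] r 514
   via [503. 120. 180.] r 517
5 rows: dr [-0.0, 0.0, 0.1333] offset [0.0566, -0.1769, 0.1833] | mm 31.3 deg 6.00
   via [496. 164. 136.] r 522
   via [496. 186. 114.] r 530
   via [498. 208.  92.] r 540
   via [503. 230.  70.] r 553
5 rows: dr [0.0, 0.0, 0.0] offset [0.0, 0.0, 0.1067] | mm 12.8 deg 0.00
   via [502. 230.  44.] r 553
   via [502. 230.  32.] r 553
   via [502. 230.  19.] r 553
   via [502. 230.   6.] r 553
```

Emit:
arm_command([
  {"dr": [0,0,0.1672],"offset": [0.123,-0.1924,0.0222],"hand": 0.35},
  {"dr": [0,0,0.1672],"offset": [0.123,-0.1924,0.0222],"hand": 0.35},
  {"dr": [0,0,0.1672],"offset": [0.123,-0.1924,0.0222],"hand": 0.35},
  {"dr": [0,0,0.1672],"offset": [0.123,-0.1924,0.0222],"hand": 0.35},
  {"dr": [0,0,0.1672],"offset": [0.123,-0.1924,0.0222],"hand": 0.35},
  {"dr": [0,0,0.1672],"offset": [0.123,-0.1924,0.0222],"hand": 0.35},
])

```text
time_s: 14.6
eef_pos: [501.7, 121.1, 176.5]
ee_rot: [-0.0, 0.967, 0.256, -0.0]
force: [0.6, 0.5, -0.5]
grip_width: 0.67
grip_force: 0.0
```

Emit:
arm_command([
  {"dr": [0,0,0.1333],"offset": [0.0566,-0.1769,0.1833],"hand": 0.35},
  {"dr": [0,0,0.1333],"offset": [0.0566,-0.1769,0.1833],"hand": 0.35},
  {"dr": [0,0,0.1333],"offset": [0.0566,-0.1769,0.1833],"hand": 0.35},
  {"dr": [0,0,0.1333],"offset": [0.0566,-0.1769,0.1833],"hand": 0.35},
  {"dr": [0,0,0.1333],"offset": [0.0566,-0.1769,0.1833],"hand": 0.35},
  {"dr": [0,0,0],"offset": [0,0,0],"hand": 0.35},
])

```text
time_s: 15.2
eef_pos: [500.2, 231.8, 63.8]
ee_rot: [0.0, 1.0, 0.0, -0.003]
force: [0.7, -0.2, -0.9]
grip_width: 0.674
grip_force: 0.0
```

Run:
```python
from h import *
print(cur()[0],ctrl.sense()["grip_width"])
plan([((502.5,230.2,6),down(-90),6)])
```

```text
[500.24606157 231.78138419  63.75307485] 0.6743695251908557
6 rows: dr [0.0002, 0.0011, 0.0] offset [0.0034, 0.0022, 0.0802] | mm 9.6 deg 0.05
   via [501. 231.  45.] r 552
   via [502. 231.  25.] r 552
   via [502. 230.  16.] r 552
   via [503. 230.   6.] r 553
```

View pics/c6.png

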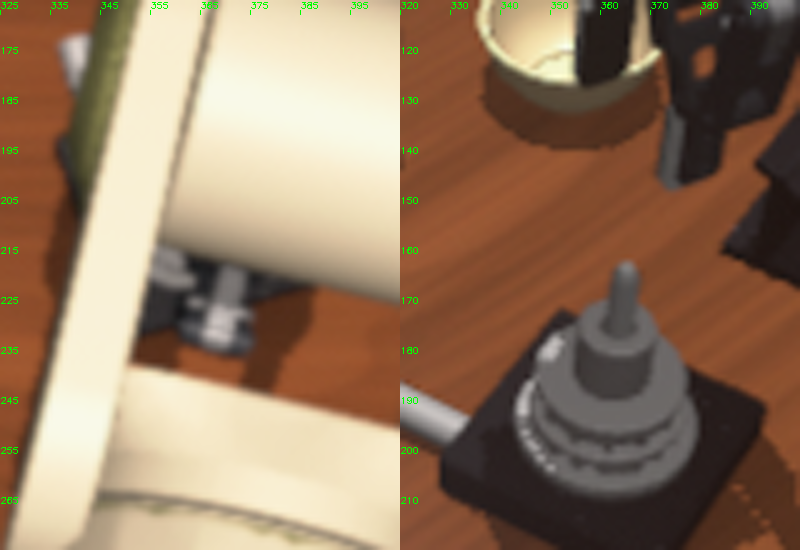

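The core is seated low and upright, with the spindle protruding (side, around x=363). Next I grasp the first ring.

Emit:
arm_command([
  {"dr": [0,0.001,0],"offset": [0.0034,0.0022,0.08],"hand": 0.35},
  {"dr": [0,0.001,0],"offset": [0.0034,0.0022,0.08],"hand": 0.35},
  {"dr": [0,0.001,0],"offset": [0.0034,0.0022,0.08],"hand": 0.35},
  {"dr": [0,0.001,0],"offset": [0.0034,0.0022,0.08],"hand": 0.35},
  {"dr": [0,0.001,0],"offset": [0.0034,0.0022,0.08],"hand": 0.35},
  {"dr": [0,0.001,0],"offset": [0.0034,0.0022,0.08],"hand": 0.35},
  {"dr": [0,0,0],"offset": [0,0,0],"hand": 0.35},
], grip_force=25)

```text
time_s: 15.9
eef_pos: [503.9, 228.5, 7.6]
ee_rot: [0.0, 1.0, 0.0, 0.001]
force: [-0.6, -0.4, 0.3]
grip_width: 0.673
grip_force: 0.0
```

Emit:
arm_command([
  {"dr": [0,0,0],"offset": [0,0,0],"hand": 0.1},
  {"dr": [0,0,0],"offset": [0,0,0],"hand": 0},
  {"dr": [0,0,0],"offset": [0,0,0],"hand": -0.1},
  {"dr": [0,0,0],"offset": [0,0,0],"hand": -0.2},
  {"dr": [0,0,0],"offset": [0,0,0],"hand": -0.5},
])

```text
time_s: 16.4
eef_pos: [504.8, 228.9, 9.8]
ee_rot: [-0.0, 1.0, 0.0, 0.003]
force: [-1.0, -0.4, 6.0]
grip_width: 0.443
grip_force: 24.6
```

Emit:
arm_command([
  {"dr": [0,0,0],"offset": [0,0,-0.1],"hand": -1},
  {"dr": [0,0,0],"offset": [0,0,-0.3],"hand": -1},
  {"dr": [0,0,0],"offset": [0,0,-0.3],"hand": -1},
  {"dr": [0,0,0],"offset": [0,0,-0.3],"hand": -1},
  {"dr": [0,0,0],"offset": [0,0,-0.2],"hand": -1},
  {"dr": [0,0,0],"offset": [0,0,0],"hand": -1},
])

```text
time_s: 17.0
eef_pos: [505.3, 229.2, 157.2]
ee_rot: [-0.001, 1.0, 0.0, 0.006]
force: [-0.5, -0.8, -1.0]
grip_width: 0.439
grip_force: 25.3
```

Run:
```python
from h import *
s=ctrl.sense();print(s["joints"],s["grip_width"],s["force"])
plan([((570,-26.6,150),down(-90),8)])
```

```text
[ 2.14968290e-01  4.38258605e-01  1.51979032e+00 -8.97204358e-04
  1.17192534e+00  1.78578374e+00] 0.43913101772458685 [-0.48527629 -0.75052661 -1.03160771]
8 rows: dr [-0.0003, -0.0018, 0.0001] offset [0.0673, 0.2664, 0.0077] | mm 33.0 deg 0.08
   via [530. 133. 155.] r 546
   via [546.  69. 153.] r 550
   via [562.   5. 151.] r 562
   via [570. -27. 150.] r 571
```

Emit:
arm_command([
  {"dr": [0,-0.0018,0],"offset": [0.0673,0.2664,0.0077],"hand": -1},
  {"dr": [0,-0.0018,0],"offset": [0.0673,0.2664,0.0077],"hand": -1},
  {"dr": [0,-0.0018,0],"offset": [0.0673,0.2664,0.0077],"hand": -1},
  {"dr": [0,-0.0018,0],"offset": [0.0673,0.2664,0.0077],"hand": -1},
  {"dr": [0,-0.0018,0],"offset": [0.0673,0.2664,0.0077],"hand": -1},
  {"dr": [0,-0.0018,0],"offset": [0.0673,0.2664,0.0077],"hand": -1},
  {"dr": [0,-0.0018,0],"offset": [0.0673,0.2664,0.0077],"hand": -1},
  {"dr": [0,-0.0018,0],"offset": [0.0673,0.2664,0.0077],"hand": -1},
])

```text
time_s: 17.8
eef_pos: [568.3, -28.2, 144.9]
ee_rot: [-0.0, 1.0, 0.0, -0.004]
force: [-0.0, -0.3, -0.4]
grip_width: 0.44
grip_force: 25.3
```

Emit:
arm_command([
  {"dr": [0,0,0],"offset": [0,0,0],"hand": -1},
  {"dr": [0,0,0],"offset": [0,0,0],"hand": -1},
])

```text
time_s: 18.0
eef_pos: [568.1, -27.1, 144.9]
ee_rot: [-0.0, 1.0, -0.0, -0.004]
force: [-0.3, 0.3, 0.1]
grip_width: 0.438
grip_force: 25.3
```

Run:
```python
from h import *
p,R=cur();print(p,R[:,2])
im=ctrl.capture("side")[:,:,::-1].copy()
for z in(138,145,150,155): print(proj("side",[567,-26.6,z]).round(1), "x+1:",proj("side",[568,-26.6,z]).round(2))
o=crop(im,332,125,64,60,10);cv2.imwrite("pics/c7.png",o)
```

```text
[568.0981226  -27.08398894 144.91403507] [-8.16462680e-03  7.40083655e-04 -9.99966395e-01]
[[364.6 157.5]] x+1: [[364.29 157.21]]
[[365. 155.]] x+1: [[364.63 154.68]]
[[365.2 153.1]] x+1: [[364.87 152.86]]
[[365.5 151.3]] x+1: [[365.12 151.01]]
```

View pics/c7.png

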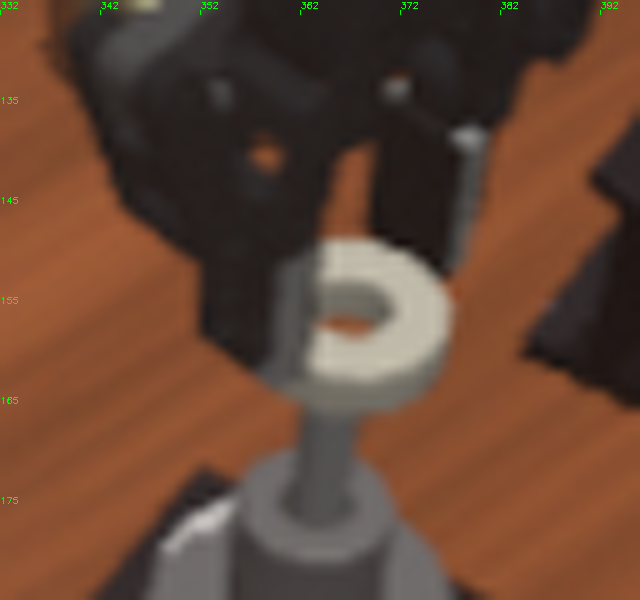

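The ring is held, with its bore centre at about (367.2,155.4) in side. The spindle line at that height is about (366.2,154.1), so the ring is roughly 2.4 mm short in x. Correcting.

Run:
```python
from h import *
plan([((570.5,-26.6,141),down(-90),3),((570.5,-26.6,120),down(-90),6)])
```

```text
3 rows: dr [-0.0003, 0.0034, 0.0001] offset [0.0068, 0.0006, 0.0115] | mm 1.6 deg 0.15
   via [569. -26. 144.] r 570
   via [570. -27. 142.] r 570
   via [570. -27. 141.] r 571
6 rows: dr [0.0, 0.0, 0.0] offset [0.0, 0.0, 0.0292] | mm 3.5 deg 0.00
   via [570. -27. 134.] r 571
   via [570. -27. 127.] r 571
   via [570. -27. 123.] r 571
   via [570. -27. 120.] r 571
```

Emit:
arm_command([
  {"dr": [0,0.0034,0],"offset": [0.0068,0.0006,0.0115],"hand": -1},
  {"dr": [0,0.0034,0],"offset": [0.0068,0.0006,0.0115],"hand": -1},
  {"dr": [0,0.0034,0],"offset": [0.0068,0.0006,0.0115],"hand": -1},
  {"dr": [0,0,0],"offset": [0,0,0],"hand": -1},
  {"dr": [0,0,0],"offset": [0,0,0.025],"hand": -1},
  {"dr": [0,0,0],"offset": [0,0,0.02],"hand": -1},
])

```text
time_s: 18.65
eef_pos: [570.9, -27.1, 135.8]
ee_rot: [-0.0, 1.0, 0.0, 0.001]
force: [-0.5, -0.9, -1.0]
grip_width: 0.445
grip_force: 25.3
```

Emit:
arm_command([
  {"dr": [0,0,0],"offset": [0,0,0.02],"hand": -1},
  {"dr": [0,0,0],"offset": [0,0,0.02],"hand": -1},
])

```text
time_s: 18.85
eef_pos: [570.9, -27.2, 131.0]
ee_rot: [-0.0, 1.0, 0.0, 0.001]
force: [0.6, -0.3, -0.5]
grip_width: 0.443
grip_force: 25.3
```

Emit:
arm_command([
  {"dr": [0,0,0],"offset": [0,0,0.02],"hand": -1},
  {"dr": [0,0,0],"offset": [0,0,0.02],"hand": -1},
])

```text
time_s: 19.05
eef_pos: [571.0, -27.2, 126.2]
ee_rot: [-0.0, 1.0, 0.0, 0.001]
force: [-0.7, -0.1, -0.8]
grip_width: 0.439
grip_force: 25.3
```

Emit:
arm_command([
  {"dr": [0,0,0],"offset": [0,0,0.03],"hand": -1},
  {"dr": [0,0,0],"offset": [0,0,0.03],"hand": -1},
  {"dr": [0,0,0],"offset": [0,0,0.03],"hand": -1},
  {"dr": [0,0,0],"offset": [0,0,0.03],"hand": -1},
  {"dr": [0,0,0],"offset": [0,0,0.03],"hand": -1},
])

```text
time_s: 19.55
eef_pos: [571.0, -27.2, 108.1]
ee_rot: [-0.0, 1.0, 0.0, 0.001]
force: [0.9, -0.1, 0.4]
grip_width: 0.436
grip_force: 25.3
```

Emit:
arm_command([
  {"dr": [0,0,0],"offset": [0,0,0.02],"hand": -1},
  {"dr": [0,0,0],"offset": [0,0,0.02],"hand": -1},
  {"dr": [0,0,0],"offset": [0,0,0.01],"hand": -1},
])

```text
time_s: 19.85
eef_pos: [570.9, -27.2, 102.2]
ee_rot: [-0.0, 1.0, 0.0, 0.0]
force: [0.9, -0.2, -1.1]
grip_width: 0.443
grip_force: 25.3
```

Emit:
arm_command([
  {"dr": [0,0,0],"offset": [0,0,0.013],"hand": -1},
  {"dr": [0,0,0],"offset": [0,0,0.013],"hand": -1},
  {"dr": [0,0,0],"offset": [0,0,0],"hand": 0.35},
  {"dr": [0,0,0],"offset": [0,0,0],"hand": 0.35},
  {"dr": [0,0,0],"offset": [0,0,0],"hand": 0.35},
  {"dr": [0,0,0],"offset": [0,0,0],"hand": 0.35},
])

```text
time_s: 20.45
eef_pos: [571.1, -27.2, 99.4]
ee_rot: [-0.0, 1.0, 0.0, 0.001]
force: [-0.2, 0.4, -1.0]
grip_width: 0.672
grip_force: 0.0
```

Emit:
arm_command([
  {"dr": [0,0,0],"offset": [0,0,-0.1],"hand": 0.35},
  {"dr": [0,0,0],"offset": [0,0,-0.2],"hand": 0.35},
  {"dr": [0,0,0],"offset": [0,0,-0.2],"hand": 0.35},
  {"dr": [0,0,0],"offset": [0,0,-0.1],"hand": 0.35},
  {"dr": [0,0,0],"offset": [0,0,0],"hand": 0.35},
])

```text
time_s: 20.95
eef_pos: [571.6, -27.3, 173.3]
ee_rot: [0.0, 1.0, 0.0, 0.002]
force: [0.2, -0.4, -1.8]
grip_width: 0.67
grip_force: 0.0
```

Run:
```python
from h import *
s=ctrl.sense();print(s["eef_pos"],s["grip_width"],s["force"])
plan([((568.5,234.3,75),down(-90),8),((568.5,234.3,8),down(-90),6)])
```

```text
[571.63561996 -27.34867164 173.26912707] 0.6704083740549265 [ 0.24097422 -0.43341503 -1.76379409]
8 rows: dr [0.0001, -0.0007, 0.0] offset [-0.0035, -0.2726, 0.1022] | mm 34.9 deg 0.03
   via [571.  71. 136.] r 575
   via [570. 136. 112.] r 586
   via [569. 202.  87.] r 604
   via [568. 234.  75.] r 615
6 rows: dr [0.0, 0.0, 0.0] offset [0.0, 0.0, 0.0931] | mm 11.2 deg 0.00
   via [568. 234.  53.] r 615
   via [568. 234.  30.] r 615
   via [568. 234.  19.] r 615
   via [568. 234.   8.] r 615
```

Emit:
arm_command([
  {"dr": [0,-0.0007,0],"offset": [-0.003,-0.2726,0.1022],"hand": 0.35},
  {"dr": [0,-0.0007,0],"offset": [-0.003,-0.2726,0.1022],"hand": 0.35},
  {"dr": [0,-0.0007,0],"offset": [-0.003,-0.2726,0.1022],"hand": 0.35},
  {"dr": [0,-0.0007,0],"offset": [-0.003,-0.2726,0.1022],"hand": 0.35},
  {"dr": [0,-0.0007,0],"offset": [-0.003,-0.2726,0.1022],"hand": 0.35},
  {"dr": [0,-0.0007,0],"offset": [-0.003,-0.2726,0.1022],"hand": 0.35},
  {"dr": [0,-0.0007,0],"offset": [-0.003,-0.2726,0.1022],"hand": 0.35},
  {"dr": [0,-0.0007,0],"offset": [-0.003,-0.2726,0.1022],"hand": 0.35},
])

```text
time_s: 21.75
eef_pos: [567.1, 235.7, 71.5]
ee_rot: [0.0, 1.0, 0.0, -0.003]
force: [0.4, -0.6, 0.3]
grip_width: 0.675
grip_force: 0.0
```

Emit:
arm_command([
  {"dr": [0,0,0],"offset": [0,0,0],"hand": 0.35},
  {"dr": [0,0,0],"offset": [0,0,0],"hand": 0.35},
])

```text
time_s: 21.95
eef_pos: [567.2, 234.7, 72.0]
ee_rot: [0.0, 1.0, 0.001, -0.003]
force: [0.1, -0.9, -0.2]
grip_width: 0.679
grip_force: 0.0
```

Run:
```python
from h import *
plan([((569,234,20),down(-90),6),((569,234,8),down(-90),3)])
```

```text
6 rows: dr [0.0001, 0.0011, 0.0003] offset [0.0027, 0.001, 0.0723] | mm 8.7 deg 0.05
   via [568. 234.  55.] r 614
   via [568. 234.  37.] r 615
   via [569. 234.  29.] r 615
   via [569. 234.  20.] r 615
3 rows: dr [0.0, 0.0, 0.0] offset [0.0, 0.0, 0.0333] | mm 4.0 deg 0.00
   via [569. 234.  16.] r 615
   via [569. 234.  12.] r 615
   via [569. 234.   8.] r 615
```

Emit:
arm_command([
  {"dr": [0,0.0006,0],"offset": [0.0018,0.001,0.0723],"hand": 0.35},
  {"dr": [0,0.0006,0],"offset": [0.0018,0.001,0.0723],"hand": 0.35},
  {"dr": [0,0.0006,0],"offset": [0.0018,0.001,0.0723],"hand": 0.35},
  {"dr": [0,0.0006,0],"offset": [0.0018,0.001,0.0723],"hand": 0.35},
  {"dr": [0,0.0006,0],"offset": [0.0018,0.001,0.0723],"hand": 0.35},
  {"dr": [0,0.0006,0],"offset": [0.0018,0.001,0.0723],"hand": 0.35},
  {"dr": [0,0,0],"offset": [0,0,0],"hand": 0.35},
])

```text
time_s: 22.65
eef_pos: [568.5, 233.6, 19.7]
ee_rot: [0.0, 1.0, 0.0, -0.001]
force: [0.0, -0.1, 0.4]
grip_width: 0.675
grip_force: 0.0
```

Emit:
arm_command([
  {"dr": [0,0,0],"offset": [0,0,0],"hand": 0.35},
  {"dr": [0,0,0],"offset": [0,0,0],"hand": 0.35},
])

```text
time_s: 22.85
eef_pos: [569.4, 233.9, 21.6]
ee_rot: [-0.0, 1.0, 0.0, 0.0]
force: [0.3, -0.3, -0.2]
grip_width: 0.679
grip_force: 0.0
```

Descend 13 mm and grip.

Emit:
arm_command([
  {"dr": [0,0,0],"offset": [-0.001,0,0.036],"hand": 0.35},
  {"dr": [0,0,0],"offset": [-0.001,0,0.036],"hand": 0.35},
  {"dr": [0,0,0],"offset": [-0.001,0,0.036],"hand": 0.35},
  {"dr": [0,0,0],"offset": [0,0,0],"hand": 0.2},
  {"dr": [0,0,0],"offset": [0,0,0],"hand": 0},
  {"dr": [0,0,0],"offset": [0,0,0],"hand": -0.1},
  {"dr": [0,0,0],"offset": [0,0,0],"hand": -0.2},
  {"dr": [0,0,0],"offset": [0,0,0],"hand": -0.5},
])

```text
time_s: 23.65
eef_pos: [568.9, 233.9, 8.6]
ee_rot: [-0.0, 1.0, 0.0, 0.0]
force: [-0.9, -0.8, 3.7]
grip_width: 0.444
grip_force: 24.9
```

Emit:
arm_command([
  {"dr": [0,0,0],"offset": [0,0,-0.1],"hand": -1},
  {"dr": [0,0,0],"offset": [0,0,-0.3],"hand": -1},
  {"dr": [0,0,0],"offset": [0,0,-0.3],"hand": -1},
  {"dr": [0,0,0],"offset": [0,0,-0.3],"hand": -1},
  {"dr": [0,0,0],"offset": [0,0,-0.2],"hand": -1},
  {"dr": [0,0,0],"offset": [0,0,0],"hand": -1},
])

```text
time_s: 24.25
eef_pos: [570.3, 234.1, 156.8]
ee_rot: [-0.001, 1.0, 0.0, 0.003]
force: [-0.3, -0.4, 0.2]
grip_width: 0.445
grip_force: 25.3
```

Run:
```python
from h import *
s=ctrl.sense();print(s["grip_width"],s["force"])
plan([((567,-26.6,152),down(-90),8)])
```

```text
0.4452619524068416 [-0.26002714 -0.4480179   0.24353062]
8 rows: dr [-0.0003, -0.0011, 0.0] offset [-0.0035, 0.2716, 0.0047] | mm 32.6 deg 0.05
   via [569. 136. 155.] r 585
   via [568.  71. 154.] r 573
   via [567.   6. 153.] r 567
   via [567. -27. 152.] r 568
```

Emit:
arm_command([
  {"dr": [0,0,0],"offset": [-0.002,0.2716,0.0047],"hand": -1},
  {"dr": [0,0,0],"offset": [-0.002,0.2716,0.0047],"hand": -1},
  {"dr": [0,0,0],"offset": [-0.002,0.2716,0.0047],"hand": -1},
  {"dr": [0,0,0],"offset": [-0.002,0.2716,0.0047],"hand": -1},
  {"dr": [0,0,0],"offset": [-0.002,0.2716,0.0047],"hand": -1},
  {"dr": [0,0,0],"offset": [-0.002,0.2716,0.0047],"hand": -1},
  {"dr": [0,0,0],"offset": [-0.002,0.2716,0.0047],"hand": -1},
  {"dr": [0,0,0],"offset": [-0.002,0.2716,0.0047],"hand": -1},
])

```text
time_s: 25.05
eef_pos: [566.4, -28.2, 147.1]
ee_rot: [-0.0, 1.0, 0.0, -0.001]
force: [0.5, -0.3, -0.3]
grip_width: 0.446
grip_force: 25.3
```

Emit:
arm_command([
  {"dr": [0,0,0],"offset": [0,0,0],"hand": -1},
  {"dr": [0,0,0],"offset": [0,0,0],"hand": -1},
  {"dr": [0,0,0],"offset": [0,0,0],"hand": -1},
])

```text
time_s: 25.35
eef_pos: [566.7, -26.1, 147.4]
ee_rot: [-0.0, 1.0, 0.0, -0.0]
force: [-0.3, 0.5, -0.1]
grip_width: 0.451
grip_force: 25.3
```

Run:
```python
from h import *
p,R=cur();print(p,R[:,2])
im=ctrl.capture("side")[:,:,::-1].copy()
print("rel to spindle z150",proj("side",p+[0,0,6.4])-proj("side",[567,-26.6,150]), "spindle at ring top",proj("side",[567,-26.6,p[2]+6.4]))
o=crop(im,332,125,64,60,10);cv2.imwrite("pics/c8.png",o)
```

```text
[566.74873383 -26.0513925  147.43918319] [-9.04895997e-04  4.87061720e-04 -9.99999472e-01]
rel to spindle z150 [[ 0.08601413 -1.21847125]] spindle at ring top [[365.42861645 151.71153935]]
```

View pics/c8.png

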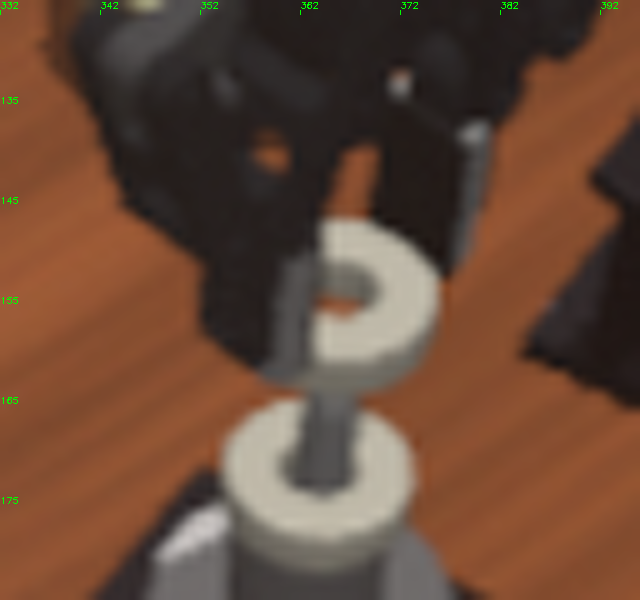

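Ring 1 lies flat on the core (side, around (363,172)). Ring 2's bore is within about 0.5 mm of the spindle line, so I'll nudge and lower it.

Emit:
arm_command([
  {"dr": [0,0,0],"offset": [-0.004,0.004,0.03],"hand": -1},
  {"dr": [0,0,0],"offset": [0,0,0.03],"hand": -1},
  {"dr": [0,0,0],"offset": [0,0,0.02],"hand": -1},
  {"dr": [0,0,0],"offset": [0,0,0.02],"hand": -1},
  {"dr": [0,0,0],"offset": [0,0,0.02],"hand": -1},
])

```text
time_s: 25.9
eef_pos: [566.4, -27.4, 133.0]
ee_rot: [-0.0, 1.0, 0.0, -0.0]
force: [0.7, -0.1, -0.8]
grip_width: 0.444
grip_force: 25.3
```

Emit:
arm_command([
  {"dr": [0,0,0],"offset": [0,0,0.02],"hand": -1},
  {"dr": [0,0,0],"offset": [0,0,0.02],"hand": -1},
  {"dr": [0,0,0],"offset": [0,0,0.02],"hand": -1},
])

```text
time_s: 26.2
eef_pos: [566.5, -27.4, 125.9]
ee_rot: [-0.0, 1.0, 0.0, -0.0]
force: [-0.5, -0.2, -0.5]
grip_width: 0.449
grip_force: 25.3
```

Emit:
arm_command([
  {"dr": [0,0,0],"offset": [0,0,0.03],"hand": -1},
  {"dr": [0,0,0],"offset": [0,0,0.03],"hand": -1},
  {"dr": [0,0,0],"offset": [0,0,0.03],"hand": -1},
])

```text
time_s: 26.5
eef_pos: [566.4, -27.4, 114.9]
ee_rot: [-0.0, 1.0, 0.0, -0.0]
force: [0.2, 0.4, -0.8]
grip_width: 0.447
grip_force: 25.3
```

Emit:
arm_command([
  {"dr": [0,0,0],"offset": [0,0,0.015],"hand": -1},
  {"dr": [0,0,0],"offset": [0,0,0],"hand": -1},
  {"dr": [0,0,0],"offset": [0,0,0],"hand": 0.35},
  {"dr": [0,0,0],"offset": [0,0,0],"hand": 0.35},
  {"dr": [0,0,0],"offset": [0,0,0],"hand": 0.35},
  {"dr": [0,0,0],"offset": [0,0,0],"hand": 0.35},
])

```text
time_s: 27.1
eef_pos: [566.5, -27.5, 113.6]
ee_rot: [-0.0, 1.0, 0.0, -0.0]
force: [0.2, 0.3, -0.9]
grip_width: 0.675
grip_force: 0.0
```

Emit:
arm_command([
  {"dr": [0,0,0],"offset": [0,0,-0.1],"hand": 0.35},
  {"dr": [0,0,0],"offset": [0,0,-0.3],"hand": 0.35},
  {"dr": [0,0,0],"offset": [0,0,-0.3],"hand": 0.35},
  {"dr": [0,0,0],"offset": [0,0,-0.3],"hand": 0.35},
  {"dr": [0,0,0],"offset": [0,0,0],"hand": 0.35},
  {"dr": [0,0,0],"offset": [0,0,0],"hand": 0.35},
])

```text
time_s: 27.7
eef_pos: [566.6, -27.4, 234.4]
ee_rot: [0.0, 1.0, 0.0, 0.001]
force: [-0.1, -0.3, -1.3]
grip_width: 0.678
grip_force: 0.0
```

Run:
```python
from h import *
print(cur()[0],ctrl.sense()["force"])
im=ctrl.capture("side")[:,:,::-1].copy()
o=np.hstack([crop(im,325,140,70,80,6),crop(im,210,210,90,110,4)[:440,:360][:480]]) if 0 else None
a=crop(im,325,140,70,80,6); b=crop(im,200,180,60,80,6)
b=cv2.resize(im[100:340,180:400],None,fx=2,fy=2); c=np.zeros((480,860,3),np.uint8); c[:,:420]=a; c[:,420:]=b
cv2.imwrite("pics/c9.png",cv2.resize(c,(800,446)))
```

```text
[566.5608425  -27.44914706 234.42313363] [-0.14533214 -0.29927543 -1.31058   ]
```

View pics/c9.png

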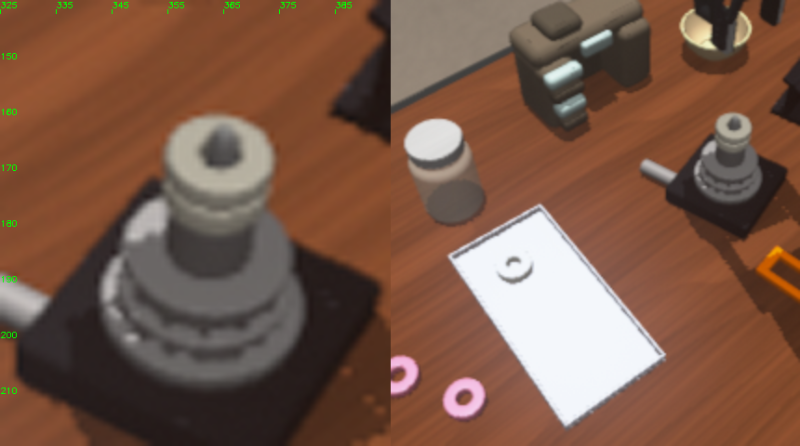

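The picture shows both rings stacked on the core over the spindle (side, around (364,167)). The third ring is in the tray and the bystanders have not moved.

```bash
python3 -c "
from rig import ctrl
print(ctrl.finish_job())"
```

```text
the job is handed in; nothing more can be done
None
```

I handed in the job: the core is home on the spindle (it dropped the full 7 mm between the lugs), two rings are stacked on it, the third is still in the tray, and nothing else looked moved in the last side picture; the hand-in returned no verdict.

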